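Slide the gear blanks down a hand chute into the tub

ROBOT

A 6-joint arm with a two-finger parallel gripper is mounted at the origin on a cart in front of the work surface, level with it; the furniture and walls round the work are solid. World frame = base frame: x ahead of the robot, y to its left, z up, the work surface at z = 0. Lengths are in mm, angles in rad, forces in N, time in s.
With the tool pointing down it reaches from about 400 to 925 mm from the base axis. Payload 12.5 kg.
Tool frame: the origin (TCP) lies midway between the tips of the shut fingers; the grasp point (between the pads) lies 19 mm behind it; z points along the fingers, y is the line along which they close (so a half turn about z gives the same grasp; the last joint's range is limited). The gripper opens to 95 mm and grips with 3 to 60 N. Pads are 20 mm wide; open, the fingers measure 119 mm over their backs; the gripper's body (75 mm by 180 mm) begins 59 mm behind the grasp point.
Start: joints at [1.044, 0.491, 1.559, -0, 1.092, -0.106], TCP at [255.294, 570.505, 180.161] pointing down, gripper open.
Joint ranges: [-3.1, 3.1], [-0.84, 2.19], [0.05, 2.79], [-1.13, 4.28], [0.06, 2.93], [-2.69, 2.69]. Speed limits (rad/s): [2.22, 2.22, 2.79, 3.14, 3.14, 3.14].

INTERFACE

Orientations are given as [roll, pitch, yaw] about the fixed x, y, z axes, in that order (R = Rz(yaw) Ry(pitch) Rx(roll)).
In Python, from cell import state, read_camera, camera_info, env gives the robot as it stands.
- The arm moves only by the tool move_arm, never from a script. Its argument "commands" is a list of rows, each a list of 3 entries, a list of its own where there are three numbers: the shift along the world's x, y, z in cm, then the turn, a rotation vector about the world's x, y, z in degrees, then the opening, from 0 (shut) to 1 (fully open). A call has 1 to 10 rows; each row shifts and turns the commanded pose from where the row before left it; what a row does not reach is not made up. A row lasts 1/10 s, in which the tool goes at most 50 mm and 8.59 degrees, less where a joint would pass 70% of its speed; a pose out of reach is approached as far as the arm can. A call with a gripper value outside its range is refused whole. The fingers move at their own pace and stop on an object; the grip force is fixed at half the most. Time passes only in rows, so rows that do not move let the fingers close. It gives the time, the measured TCP pose, the force, the opening and the grip force at its end, in the units of the state.
- state(): the state, without advancing time (a new reading comes with each control period).
- read_camera(name): name is "scene" or "side" or "wrist"; returns the picture (400x640x3 uint8, blue, green, red); there is no depth.
- camera_info(name): a dict with "K" (3x3 intrinsics, pixels), "cam_to_world" (4x4, takes a point from camera to world coordinates). Camera axes: x right, y down, z forward; pixel columns grow to the right and rows downward; lengths in mm; the calibration is good to about 2 mm. A picture is of the moment at which its call begins: read the wrist's pose just before it. camera_info takes no time and is no camera call; for the wrist camera it gives the pose at the moment of the call.
- env.job_done(): hands the job in; it is judged then, once.
The state is a dict: "t": time; "joints": joint angles; "qvel": joint speeds; "tau": joint torques, N m; "eef_pos": TCP position; "tcp_rot": TCP orientation; "ft_force": force on the tool from outside, world axes, zero at the start; "moment": the same for the moment, N m; "opening": opening from 0.0 (shut) to 1.0 (fully open); "grip_force": force on a finger pad.
Only numpy, scipy, OpenCV 4.12 (cv2) and the standard library are available. Lean on these libraries where they do the work, as an engineer would, in place of code of your own. Each camera call takes 0.05 s, during which the arm holds its last target. There are 200 camera calls.

TASK

Pick up the chute by its grip and tilt it with its open end over the mouth of the square tub, so that all three gear blanks slide out of it into the tub; none may drop onto the plate. Then set the empty chute back down on the plate, flat and right way up, clear of the tub, and let go. Leave the ring gauge, the shaft and the loupe where they are.

Things in the scene. Friction and masses are not known exactly. Their poses are not given: they have to be found in the camera images.
- chute: hand chute: aluminium channel 200 x 64 mm (58 inside), walls 30 mm high, floor 3 mm. Closed at -x; the +x end is open (spout) and points to the robot's right at first. A bridge over its middle (72 mm wide, top at 44 mm) bears the grip. Origin: centre of underside; x along to the spout, z up. 0.28 kg, loaded under 0.8 kg. The gears start to slide when it tilts 17 to 26 degrees; level they stay.
- chute_grip (a point): about the middle of the black grip plate on the bridge, 74 mm above the chute's underside, over its middle. The plate is 16 mm thick along the chute's x (take it across this thickness), 46 mm wide along y, and stands from 44 to 100 mm above the underside. Axes as the chute's.
- chute_spout (a point): middle of the chute floor's upper edge at the open end: 100 mm along x from the chute's origin and 3 mm up. Axes as the chute's.
- tub: square open-topped steel tub, 96 mm outside, 90 mm inside, 90 mm high, on a 108 mm foot plate; fixed to the plate, does not move. Walls 3 mm, with a rolled rim. Origin: centre of its underside; z up, sides along x and y.
- tub_mouth (a point): centre of the tub's mouth at the height of the rim, 90 mm above the plate. Axes as the tub's.
- gear_1: steel spur gear blank, 51 mm across the teeth, 20 mm high (12 mm toothed disc, 24 mm hub on top), 0.08 to 0.16 kg; origin: centre of its underside. At the start it lies flat, hub up, in the chute; it is the one nearest the closed end.
- gear_2: steel spur gear blank, 51 mm across the teeth, 20 mm high (12 mm toothed disc, 24 mm hub on top), 0.08 to 0.16 kg; origin: centre of its underside. At the start it lies flat, hub up, in the chute; it is the middle one, under the bridge.
- gear_3: steel spur gear blank, 51 mm across the teeth, 20 mm high (12 mm toothed disc, 24 mm hub on top), 0.08 to 0.16 kg; origin: centre of its underside. At the start it lies flat, hub up, in the chute; it is the one nearest the spout.
- granite_table: the black surface plate (granite table) on which all stands, top at z = 0, origin on the floor below. Fixed furniture stands behind the work: at the left a monitor (front at x = 0.61, 0.28 high), then a lamp box (x = 0.69, 0.12 high), at y = -0.19 a dial comparator (x = 0.66, 0.29 high), and a microscope boom along y, 0.5 m up at x = 0.74 to 0.78: keep the wrist clear of it.
- ring_gauge: bystander: knurled steel ring gauge, 54 mm across, 18 mm high; origin at the centre of its underside.
- shaft: bystander: stepped steel shaft standing on end, 34 mm across, 87 mm high; origin at the centre of its underside.
- loupe: bystander: black waisted loupe, 42 mm across, 39 mm high; origin at the centre of its underside.
Mind the look-alikes: they are no part of the job. Leave any green or turquoise look-alike of the gear_3 alone.

How it is judged:
By the outcome, as a careful person would: the job done as asked, in the order asked, and still so for the second after the job is handed in, with the robot touching nothing.
It also fails if it takes over 51 s, if anything falls off the work surface, if the arm or the gripper's body presses on something with over 40 N, if the wrist force passes 120 N, or if a joint passes its speed limit or range.

## Working session

There is one attempt and no reset: what is moved stays moved. The work goes in short steps, Python scripts to look and compute and a tool call to move; the robot and the scene stay as the last step left them, time stands still between calls to the robot, and variables do not carry over. Pictures are saved under pics/ and viewed, at most 10 in all, crops included, and the job is handed in when it is done.

Besides the shell and the picture viewer there is one more tool, called after "Request:" as name([rows], argument=value, ...), one row to a line, values as JSON. move_arm: Moves the arm, as the interface text tells. Its arguments: {"type":"object","properties":{"commands":{"type":"array"}},"required":["commands"]}

```bash
mkdir -p pics; ls; python3 - <<'E'
from cell import *
import cv2
s=state();print(s)
for n in("scene","side"):
    cv2.imwrite(f"pics/{n}0.png",read_camera(n)); c=camera_info(n);print(c["K"],c["cam_to_world"])
E
```

```text
pics
{'t': 0.0, 'joints': array([ 1.04438871e+00,  4.91544329e-01,  1.55944969e+00, -3.10681993e-05,
        1.09171896e+00, -1.05603837e-01]), 'qvel': array([-0.00056726, -0.00057299, -0.00109293,  0.00103639,  0.00055917,
       -0.00117547]), 'tau': array([ 4.83063650e-04, -6.12658167e+01, -2.58181876e+01,  6.93333079e-02,
        4.81822772e-02, -1.03505884e-04]), 'eef_pos': array([255.15214572, 570.22922252, 179.57115578]), 'tcp_rot': array([-3.14047566e+00, -9.06900730e-05,  2.72080316e+00]), 'ft_force': array([ 0.30965136,  0.59516674, -0.70654545]), 'moment': array([-0.06706681, -0.03146871,  0.02906312]), 'grip_force': 0.0, 'opening': 0.9998656016326721}
[[400.04013433   0.         324.28894107]
 [  0.         400.04013433 192.51821577]
 [  0.           0.           1.        ]] [[ 1.81124714e-01 -6.07331970e-01  7.73525511e-01 -7.76868500e+02]
 [-9.83352687e-01 -1.23466951e-01  1.33316931e-01 -2.10287367e+02]
 [ 1.45372020e-02 -7.84795381e-01 -6.19584441e-01  6.97027185e+02]
 [ 0.00000000e+00  0.00000000e+00  0.00000000e+00  1.00000000e+00]]
[[397.67876588   0.         321.56754648]
 [  0.         397.67876588 199.68357054]
 [  0.           0.           1.        ]] [[ 4.95864708e-01 -7.76324744e-01  3.89150464e-01 -3.78524244e+01]
 [-8.68333359e-01 -4.37712350e-01  2.33248956e-01 -3.21232172e+02]
 [-1.07409720e-02 -4.53572255e-01 -8.91154779e-01  9.13827663e+02]
 [ 0.00000000e+00  0.00000000e+00  0.00000000e+00  1.00000000e+00]]
```

View pics/scene0.png

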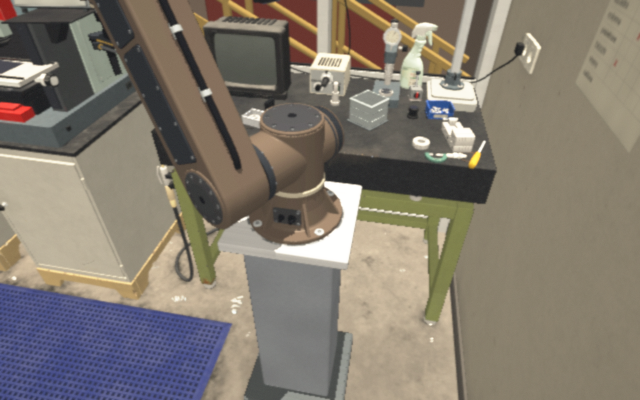

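View pics/side0.png

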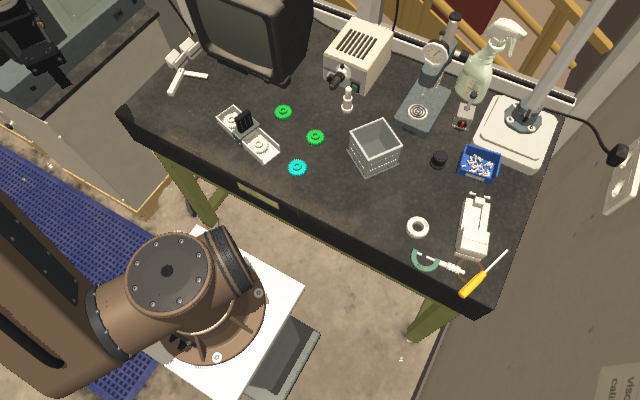

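The side view shows the chute at about (247,135) with its black grip at (244,121), and the tub at (375,148). The shaft is at (348,98), the loupe at (439,158) and the ring at (417,227). The green gears at (283,112) and (315,137) and the turquoise one at (297,167) are look-alikes lying on the plate. The white gears in the channel are the real ones. I'll confirm in one enlarged crop.

```bash
python3 - <<'E'
import cv2
im=cv2.imread("pics/side0.png")[85:190,205:415]
cv2.imwrite("pics/crop0.png",cv2.resize(im,None,fx=3.8,fy=3.8,interpolation=cv2.INTER_CUBIC))
E
```

```text
(no output)
```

View pics/crop0.png

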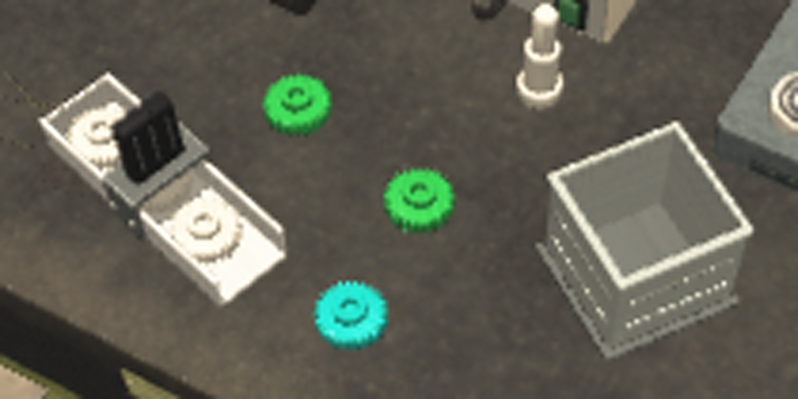

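```bash
cat > h.py <<'E'
from cell import *
import numpy as np
def ray(n,u,v,z,c=None):
    c=c or camera_info(n); M=np.array(c["cam_to_world"]); d=M[:3,:3]@np.linalg.solve(c["K"],[u,v,1]); p=M[:3,3]
    return p+d*(z-p[2])/d[2]
def proj(n,P,c=None):
    c=c or camera_info(n); M=np.linalg.inv(c["cam_to_world"]); q=np.array(c["K"])@(M[:3,:3]@np.array(P).T+M[:3,3:]);return (q[:2]/q[2]).T
E
python3 - <<'E'
from h import *
for nm,z,pts in [("rim",90,[(550,178),(680,126),(750,228),(625,285)]),("foot",2,[(610,355),(738,298),(540,248)]),("chute top",30,[(40,122),(108,74),(285,232)]),("spout floor",0,[(222,303),(284,260)]),("griptop",100,[(116,130),(165,94),(128,125),(178,102)]),
 ("gears",20,[(100,132),(203,226),(297,98),(419,193),(350,308)]),("shaft",0,[(538,97)])]:
    print(nm,[ray("side",u/3.8+205,v/3.8+85,z)[:2].round() .tolist() for u,v in pts])
print(ray("side",417,232,0),ray("side",439,163,0))
E
```

```text
rim [[525.0, -72.0], [607.0, -129.0], [554.0, -205.0], [474.0, -154.0]]
foot [[472.0, -152.0], [558.0, -210.0], [527.0, -68.0]]
chute top [[428.0, 297.0], [489.0, 280.0], [433.0, 87.0]]
spout floor [[376.0, 108.0], [429.0, 89.0]]
griptop [[410.0, 199.0], [452.0, 188.0], [418.0, 195.0], [451.0, 176.0]]
gears [[447.0, 260.0], [414.0, 146.0], [546.0, 149.0], [515.0, 25.0], [407.0, 18.0]]
shaft [[650.0, -1.0]]
[ 399.18929187 -331.73736246    0.        ] [ 613.02587745 -302.78264246    0.        ]
```

Request:
move_arm([
  [[1.75,-3.8,-0.15],[0,0,0.8],1],
  [[1.75,-3.8,-0.15],[0,0,0.8],1],
  [[1.75,-3.8,-0.15],[0,0,0.8],1],
  [[1.75,-3.8,-0.15],[0,0,0.8],1],
  [[1.75,-3.8,-0.15],[0,0,0.8],1],
  [[1.75,-3.8,-0.15],[0,0,0.8],1],
  [[1.75,-3.8,-0.15],[0,0,0.8],1],
  [[1.75,-3.8,-0.15],[0,0,0.8],1],
  [[1.75,-3.8,-0.15],[0,0,0.8],1],
  [[1.75,-3.5,-0.15],[0,0,0.8],1],
])

```text
t: 1.1
eef_pos: [430.6, 191.7, 165.1]
tcp_rot: [-3.142, -0.0, 2.861]
ft_force: [0.7, 0.3, -0.2]
opening: 1.002
grip_force: 0.0
```

```bash
python3 - <<'E'
from h import *
import cv2
c=camera_info("wrist");im=read_camera("wrist");s=state();print(s["t"],s["eef_pos"],s["tcp_rot"],s["joints"])
cv2.imwrite("pics/w1.png",im); 
import pickle;pickle.dump(c,open("w1.pkl","wb"))
E
```

```text
1.15 [432.70740603 188.37378454 164.79861211] [-3.14065014e+00  6.55146099e-04  2.86037070e+00] [ 2.71248902e-01  2.94149878e-01  1.94031489e+00 -1.45501446e-03
  9.07065340e-01 -1.01742882e+00]
```

View pics/w1.png

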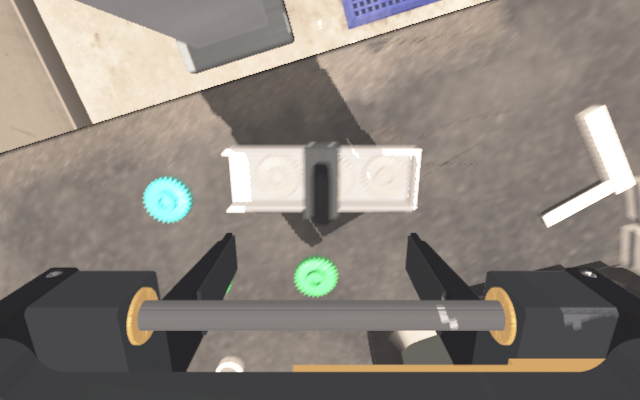

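The wrist view shows the chute level across the image: closed end at x≈420, spout at x≈230, and the grip's top face from (321,163) to (321,196). It holds white gears and the spout points left.

```bash
python3 - <<'E'
from h import *
import pickle;c=pickle.load(open("w1.pkl","rb"))
for u,v,z in [(421,148,30),(421,212,30),(229,149,30),(229,211,30),(316,164,100),(328,164,100),(321,192,72)]: print((u,v),ray("",u,v,z,c).round(1))
a=np.radians(-106.2)
for yaw in(-105,-107):
  a=np.radians(yaw);x=np.array([np.cos(a),np.sin(a),0]);y=np.array([-x[1],x[0],0])
  P=[np.array([430,193,0])+i*x+j*y+[0,0,z] for i,j,z in[(-100,32,30),(-100,-32,30),(100,32,30),(100,-32,30),(-8,-23,100),(8,-23,100),(-8,23,100),(8,23,100)]]
  print(proj("",P,c).round().tolist())
E
```

```text
(421, 148) [429.1 298.1  30. ]
(421, 212) [496.9 284.9  30. ]
(229, 149) [376.2 110.8  30. ]
(229, 211) [438.7  87.2  30. ]
(316, 164) [402.1 196.1 100. ]
(328, 164) [404.8 205.5 100. ]
(321, 192) [433.9 191.2  72. ]
[[416.0, 204.0], [420.0, 144.0], [229.0, 208.0], [222.0, 148.0], [331.0, 169.0], [312.0, 170.0], [332.0, 222.0], [313.0, 222.0]]
[[415.0, 207.0], [421.0, 148.0], [227.0, 205.0], [223.0, 144.0], [332.0, 170.0], [313.0, 170.0], [331.0, 222.0], [312.0, 222.0]]
```

Request:
move_arm([
  [[0,0.4,-2],[0,0,0],1],
  [[0,0,-3],[0,0,0],1],
  [[0,0,-3],[0,0,0],1],
  [[0,0,-2],[0,0,0],1],
  [[0,0,-1.1],[0,0,0],0.6],
  [[0,0,0],[0,0,0],0.4],
  [[0,0,0],[0,0,0],0.25],
  [[0,0,0],[0,0,0],0],
  [[0,0,0],[0,0,0],0],
  [[0,0,0],[0,0,0],0],
])

```text
t: 2.15
eef_pos: [430.5, 197.6, 54.7]
tcp_rot: [3.141, 0.001, 2.86]
ft_force: [0.3, 0.0, 0.2]
opening: 0.553
grip_force: 0.0
```

Request:
move_arm([
  [[0,0,0],[0,0,0],0],
  [[0,0,0],[0,0,0],0],
  [[0,0,0],[0,0,0],0],
  [[0,0,0],[0,0,0],0],
  [[0,0,0],[0,0,0],0],
  [[0,0,0],[0,0,0],0],
  [[0,0,0],[0,0,0],0],
])

```text
t: 2.85
eef_pos: [430.0, 197.2, 54.1]
tcp_rot: [-3.141, -0.0, 2.861]
ft_force: [-0.8, -4.5, 2.5]
opening: 0.166
grip_force: 30.0
```

Request:
move_arm([
  [[0,0,0.3],[0,0,0],0],
  [[0,0,0.7],[0,0,0],0],
  [[0,0,1.5],[0,0,0],0],
  [[0,0,2],[0,0,0],0],
  [[0,0,2.5],[0,0,0],0],
  [[0,0,2.5],[0,0,0],0],
  [[0,0,2.5],[0,0,0],0],
  [[0,0,1.5],[0,0,0],0],
  [[0,0,0.5],[0,0,0],0],
  [[0,0,0],[0,0,0],0],
])

```text
t: 3.85
eef_pos: [430.2, 197.6, 194.4]
tcp_rot: [3.141, 0.001, 2.86]
ft_force: [0.6, -0.1, -7.1]
opening: 0.162
grip_force: 30.0
```

```bash
python3 - <<'E'
from h import *
import cv2
P=[]
for i in range(4):
    im=read_camera("side"); s=state();P.append(s["eef_pos"]);print(s["eef_pos"],s["tcp_rot"],s["ft_force"])
cv2.imwrite("pics/side2.png",im)
cv2.imwrite("pics/crop2.png",cv2.resize(im[50:210,190:420],None,fx=3,fy=3,interpolation=cv2.INTER_CUBIC))
E
```

```text
[429.92828423 197.46386665 193.73571981] [-3.14145257e+00 -4.90646121e-04  2.86049384e+00] [-0.32962761 -0.70893573 -6.72712571]
[429.81284129 197.40643293 193.38942067] [-3.14103279e+00 -1.11586222e-03  2.86047014e+00] [ 0.45065634  0.03040305 -6.49986395]
[429.79284556 197.38612801 193.24061291] [-3.14078480e+00 -1.47916749e-03  2.86037593e+00] [ 0.30580666 -0.58950047 -5.96571388]
[429.85232516 197.39613898 193.21988955] [-3.14073189e+00 -1.53623351e-03  2.86041261e+00] [ 0.9626693   0.63905665 -5.42128023]
```

View pics/crop2.png

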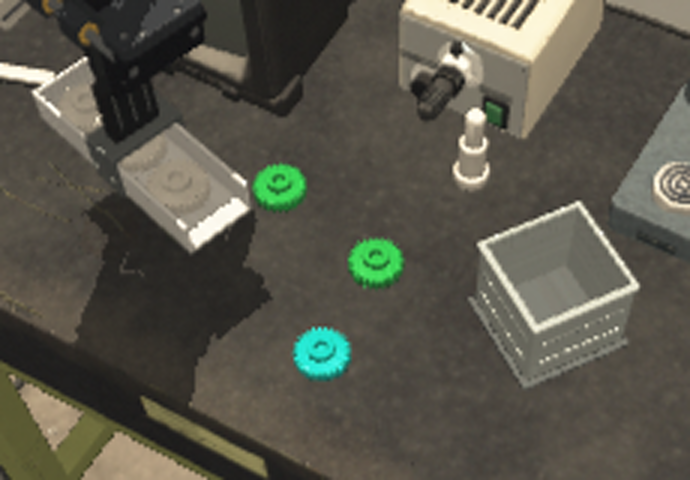

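The chute hangs level with all three gears in it. The spout edge runs from (190,250) to (248,210) in the crop.

```bash
python3 - <<'E'
from h import *
t=np.array([429.8,197.4])
a=np.radians(-106.1);x=np.array([np.cos(a),np.sin(a)]);y=np.array([-x[1],x[0]])
for u,v,z in[(190,250,139),(248,210,139),(250,185,169)]:
    p=ray("side",u/3+190,v/3+50,z)[:2]; print(p,(p-t)@x,(p-t)@y)
R=np.mean([ray("side",u/3+190,v/3+50,90)[:2] for u,v in[(480,244),(579,205),(637,286),(538,331)]],0);print("tub",R)
psi=np.radians(-125)
xh=np.array([np.cos(psi),np.sin(psi),0]);zh=np.array([0,0,1])
T=np.array([540,-140,0]);S=T-22*xh+[0,0,100]
for th in(0,15,20,25,30,35,40,45):
    q=np.radians(th);X=np.cos(q)*xh-np.sin(q)*zh;Z=np.cos(q)*zh+np.sin(q)*xh
    print(th,(S-100*X+51*Z).round(1))
E
```

```text
[375.06054545 112.32090558] 96.92227323587706 -28.998847267798176
[431.27156317  93.58249957] 99.33760421622947 30.203961350134904
[434.65914374  89.59346311] 102.23076156578561 34.564896415611486
tub [ 539.47351859 -139.54550835]
0 [610.  -40.1 151. ]
15 [600.5 -53.7 175.1]
20 [596.5 -59.3 182.1]
25 [592.2 -65.4 188.5]
30 [587.7 -71.9 194.2]
35 [582.8 -78.8 199.1]
40 [577.8 -86.1 203.3]
45 [572.5 -93.6 206.8]
```

Request:
move_arm([
  [[0.3,-0.4,0],[0,0,-0.5],0],
  [[0.6,-0.8,0],[0,0,-1],0],
  [[0.9,-1.2,0],[0,0,-1.4],0],
  [[1.2,-1.6,0],[0,0,-1.4],0],
  [[1.5,-2.0,0],[0,0,-1.4],0],
  [[1.5,-2.0,0],[0,0,-1.4],0],
  [[1.5,-2.0,0],[0,0,-1.4],0],
  [[1.5,-2.0,0],[0,0,-1.4],0],
  [[1.5,-2.0,0],[0,0,-1.4],0],
  [[1.5,-2.0,0],[0,0,-1.4],0],
])

```text
t: 5.05
eef_pos: [551.3, 35.2, 193.9]
tcp_rot: [-3.142, -0.0, 2.636]
ft_force: [-0.4, -0.6, -7.1]
opening: 0.165
grip_force: 30.0
```

Request:
move_arm([
  [[1.5,-2.0,0],[0,0,-1.4],0],
  [[1.5,-2.0,0],[0,0,-1.4],0],
  [[1.2,-1.5,0],[0,0,-1.4],0],
  [[0.9,-1.1,0],[0,0,-1],0],
  [[0.6,-0.8,0],[0,0,-0.4],0],
  [[0.3,-0.3,0],[0,0,0],0],
  [[0,0,0],[0,0,0],0],
  [[0,0,0],[0,0,0],0],
  [[0,0,0],[0,0,0],0],
])

```text
t: 5.95
eef_pos: [610.0, -38.9, 194.3]
tcp_rot: [3.141, -0.0, 2.542]
ft_force: [0.6, 0.1, -6.0]
opening: 0.165
grip_force: 30.0
```

```bash
python3 - <<'E'
from h import *
import cv2
im=read_camera("side"); s=state();print(s["t"],s["eef_pos"],s["tcp_rot"],s["joints"])
cv2.imwrite("pics/crop3.png",cv2.resize(im[40:200,270:500],None,fx=3,fy=3,interpolation=cv2.INTER_CUBIC))
E
```

```text
6.0 [610.04331214 -38.94875619 194.33394809] [3.14142433e+00 1.12798666e-05 2.54175865e+00] [-1.71849723e-01  4.57829881e-01  1.57665183e+00  1.65988768e-04
  1.10703083e+00 -1.14288629e+00]
```

View pics/crop3.png

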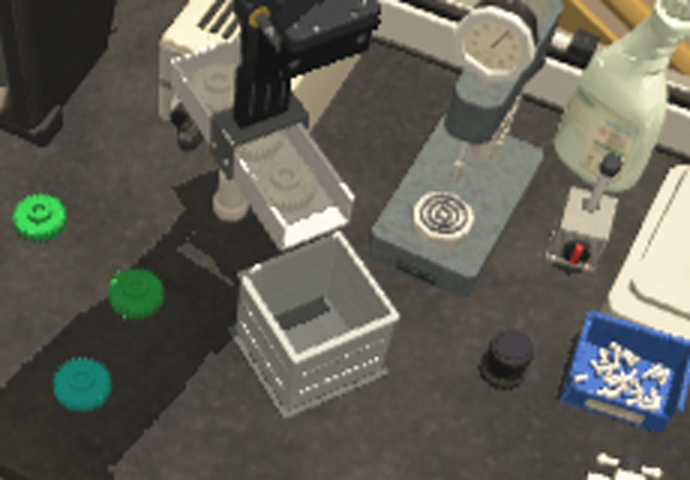

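The chute is aligned with the tub, and the spout (315,230 in the crop) is just inside the near rim. Next I tilt to 15°.

Request:
move_arm([
  [[-0.1,-0.2,-0.2],[1.2,-0.9,0],0],
  [[-0.15,-0.25,-0.3],[2.05,-1.43,0],0],
  [[-0.15,-0.25,-0.3],[2.05,-1.43,0],0],
  [[-0.15,-0.25,-0.35],[2.05,-1.43,0],0],
  [[-0.15,-0.25,-0.35],[2.05,-1.43,0],0],
  [[-0.15,-0.2,-0.3],[2.05,-1.43,0],0],
  [[-0.1,-0.1,-0.1],[0.85,-0.5,0],0],
  [[0,0,0],[0,0,0],0],
  [[0,0,0],[0,0,0],0],
])

```text
t: 6.9
eef_pos: [600.9, -54.6, 175.4]
tcp_rot: [2.881, 0.002, 2.54]
ft_force: [-0.2, -0.0, -6.4]
opening: 0.164
grip_force: 30.0
```

```bash
python3 - <<'E'
from h import *
import cv2
from scipy.spatial.transform import Rotation as Ro
im=read_camera("side"); s=state();R=Ro.from_euler("xyz",s["tcp_rot"]).as_matrix();X=-R[:,1];Z=-R[:,2]
print(s["t"],s["eef_pos"],"tilt",np.degrees(np.arcsin(-X[2])),np.degrees(np.arctan2(X[1],X[0])),"yslope",np.cross(Z,X)[2],"spout",s["eef_pos"]+100*X-51*Z)
cv2.imwrite("pics/crop4.png",cv2.resize(im[40:200,270:500],None,fx=3,fy=3,interpolation=cv2.INTER_CUBIC))
E
```

```text
6.95 [601.00948499 -54.38070453 175.41749485] tilt 14.957481959968566 -124.38655377382003 yslope 0.002321869483226144 spout [ 553.98109466 -123.31554756  100.3354203 ]
```

View pics/crop4.png

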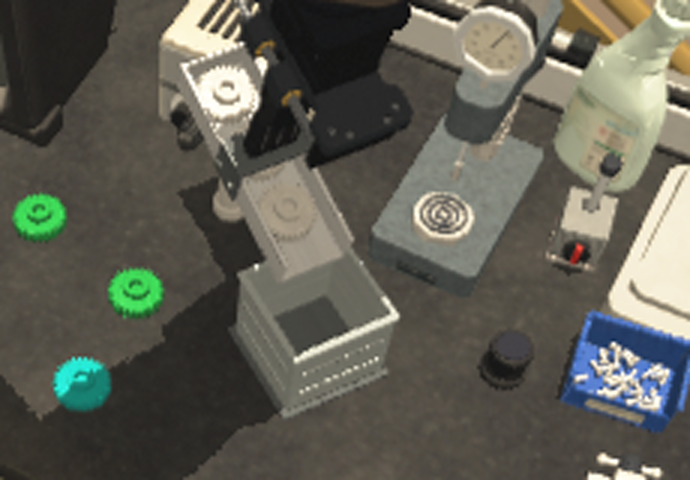

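The spout lies over the mouth at about (312,262), inside the near rim. Gears 1 and 3 are visible and still held. Next I tilt about the spout edge to 40°.

Request:
move_arm([
  [[-0.25,-0.35,0.35],[2.05,-1.43,0],0],
  [[-0.25,-0.35,0.35],[2.05,-1.43,0],0],
  [[-0.25,-0.35,0.32],[2.05,-1.43,0],0],
  [[-0.25,-0.35,0.32],[2.05,-1.43,0],0],
  [[-0.25,-0.35,0.28],[2.05,-1.43,0],0],
  [[-0.25,-0.35,0.28],[2.05,-1.43,0],0],
  [[-0.25,-0.35,0.25],[2.05,-1.43,0],0],
  [[-0.25,-0.35,0.25],[2.05,-1.43,0],0],
  [[-0.25,-0.35,0.2],[2.05,-1.43,0],0],
  [[-0.25,-0.35,0.2],[2.05,-1.43,0],0],
])

```text
t: 7.95
eef_pos: [576.2, -89.5, 203.8]
tcp_rot: [2.443, 0.007, 2.54]
ft_force: [0.5, 0.3, -3.7]
opening: 0.168
grip_force: 30.0
```

Request:
move_arm([
  [[0,0,0],[0,0,0],0],
  [[0,0,0],[0,0,0],0],
  [[0,0,0],[0,0,0],0],
  [[0,0,0],[0,0,0],0],
  [[0,0,0],[0,0,0],0],
])

```text
t: 8.45
eef_pos: [576.0, -89.2, 203.4]
tcp_rot: [2.444, 0.006, 2.54]
ft_force: [-0.4, -0.2, -3.1]
opening: 0.166
grip_force: 30.0
```

```bash
python3 - <<'E'
from h import *
import cv2
from scipy.spatial.transform import Rotation as Ro
im=read_camera("side"); s=state();R=Ro.from_euler("xyz",s["tcp_rot"]).as_matrix();X=-R[:,1];Z=-R[:,2]
print(s["t"],s["eef_pos"],s["ft_force"],"tilt",np.degrees(np.arcsin(-X[2])),"spout",s["eef_pos"]+100*X-51*Z)
cv2.imwrite("pics/crop5.png",cv2.resize(im[40:200,270:500],None,fx=3,fy=3,interpolation=cv2.INTER_CUBIC))
E
```

```text
8.5 [575.94361867 -89.20397956 203.36047479] [ 0.07457751 -0.19351518 -3.36867306] tilt 39.962299123337296 spout [ 551.55322933 -125.69601423  100.04329174]
```

View pics/crop5.png

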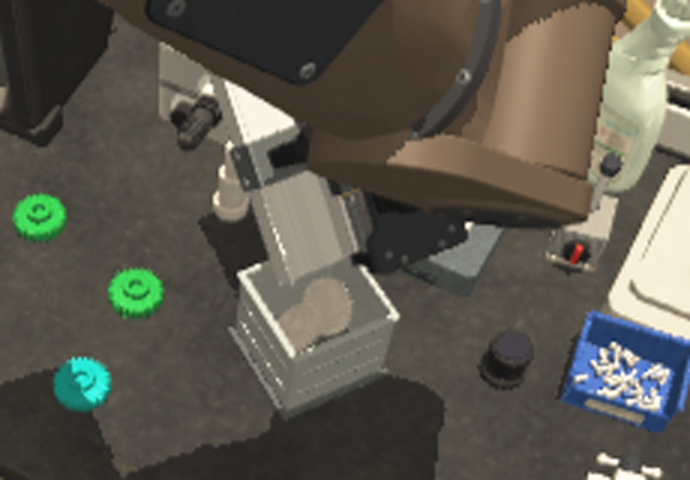

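Request:
move_arm([
  [[0,0,0.5],[0,0,0],0],
  [[0,0,1.2],[0,0,0],0],
  [[0,0,1.8],[0,0,0],0],
  [[0,0,1.8],[0,0,0],0],
  [[0,0,1.2],[0,0,0],0],
  [[0,0,0.5],[-1.64,1.14,0],0],
  [[0,0,0],[-3.28,2.28,0],0],
  [[0,0,0],[-3.28,2.28,0],0],
  [[0,0,0],[-3.28,2.28,0],0],
  [[0,0,0],[-3.28,2.28,0],0],
])

```text
t: 9.5
eef_pos: [575.7, -89.6, 274.0]
tcp_rot: [2.76, 0.004, 2.54]
ft_force: [0.4, 0.4, -2.5]
opening: 0.166
grip_force: 30.0
```

Request:
move_arm([
  [[0,0.3,0],[-3.28,2.28,0],0],
  [[-0.3,0.8,0],[-3.28,2.28,0],0],
  [[-0.6,1.2,0],[-3.28,2.28,0],0],
  [[-0.8,1.6,0],[-3.28,2.28,0],0],
  [[-1,2,0],[-3.28,2.28,0],0],
  [[-1.1,2,0],[-1.64,1.14,0],0],
  [[-1.2,2.3,0],[0,0,1.5],0],
  [[-1.2,2.3,0],[0,0,1.5],0],
  [[-1.2,2.3,0],[0,0,1.5],0],
  [[-1.2,2.3,0],[0,0,1.5],0],
])

```text
t: 10.5
eef_pos: [489.1, 82.5, 273.7]
tcp_rot: [3.141, 0.001, 2.646]
ft_force: [0.3, -0.8, -3.0]
opening: 0.163
grip_force: 30.0
```

Request:
move_arm([
  [[-1.2,2.3,0],[0,0,2],0],
  [[-1.2,2.3,-0.5],[0,0,2],0],
  [[-1.2,2.3,-1],[0,0,2],0],
  [[-1.0,2,-1],[0,0,2],0],
  [[-0.8,1.5,-1],[0,0,2],0],
  [[-0.5,1,-1],[0,0,2],0],
  [[0,0.2,-1],[0,0,0],0],
  [[0,0,-0.5],[0,0,0],0],
  [[0,0,0],[0,0,0],0],
  [[0,0,0],[0,0,0],0],
])

```text
t: 11.5
eef_pos: [431.3, 197.1, 213.3]
tcp_rot: [3.141, 0.001, 2.854]
ft_force: [-0.2, -0.2, -2.5]
opening: 0.165
grip_force: 30.0
```

```bash
python3 - <<'E'
from h import *
import cv2
from scipy.spatial.transform import Rotation as Ro
im=read_camera("side"); s=state();R=Ro.from_euler("xyz",s["tcp_rot"]).as_matrix();X=-R[:,1];Z=-R[:,2]
print(s["t"],s["eef_pos"],s["ft_force"],"tilt",np.degrees(np.arcsin(-X[2])),np.degrees(np.arctan2(X[1],X[0])),np.cross(Z,X)[2])
cv2.imwrite("pics/crop6.png",cv2.resize(im[40:240,190:440],None,fx=3,fy=3,interpolation=cv2.INTER_CUBIC))
E
```

```text
11.55 [431.26982905 197.08630743 213.45335949] [-0.00346809 -0.17585772 -2.84124625] tilt 0.04610959903518627 -106.47585244868995 0.001049141282285823
```

View pics/crop6.png

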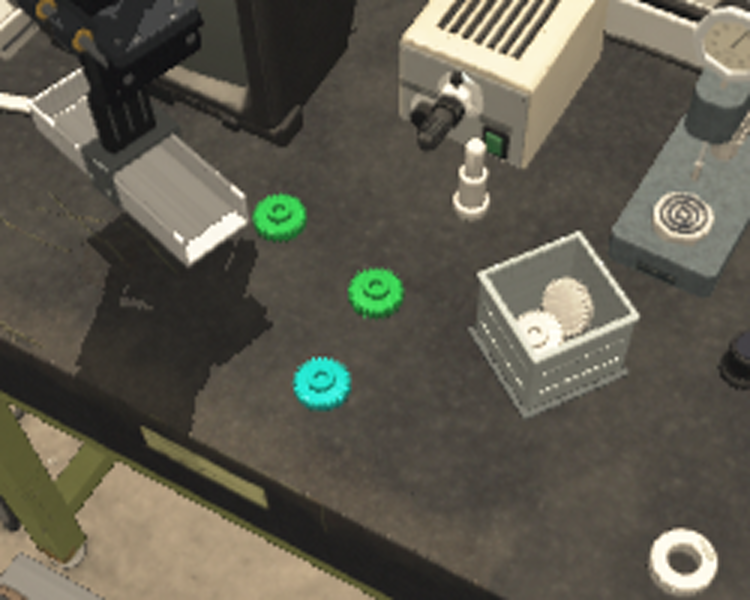

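The chute is empty: no gears show in it, and the load is about 2.8 N, which matches the bare chute. Gears lie in the tub at (540,330) and (568,305), and none is on the plate. Now I set it down.

Request:
move_arm([
  [[0,0,-1],[0,0,0],0],
  [[0,0,-2],[0,0,0],0],
  [[0,0,-2.5],[0,0,0],0],
  [[0,0,-2.5],[0,0,0],0],
  [[0,0,-2.5],[0,0,0],0],
  [[0,0,-2],[0,0,0],0],
  [[0,0,-1.5],[0,0,0],0],
  [[0,0,-1],[0,0,0],0],
  [[0,0,-0.4],[0,0,0],0],
  [[0,0,-0.2],[0,0,0],0],
])

```text
t: 12.55
eef_pos: [430.9, 197.5, 57.0]
tcp_rot: [3.141, 0.001, 2.855]
ft_force: [-0.6, 0.6, -1.5]
opening: 0.164
grip_force: 30.0
```

Request:
move_arm([
  [[0,0,-0.2],[0,0,0],0],
  [[0,0,0],[0,0,0],0],
  [[0,0,0],[0,0,0],0],
])

```text
t: 12.85
eef_pos: [431.0, 197.6, 55.6]
tcp_rot: [3.141, 0.001, 2.855]
ft_force: [-0.6, 0.5, -2.9]
opening: 0.162
grip_force: 30.0
```

Request:
move_arm([
  [[0,0,-0.1],[0,0,0],0],
  [[0,0,-0.1],[0,0,0],0],
  [[0,0,0],[0,0,0],0],
])

```text
t: 13.15
eef_pos: [431.1, 197.6, 54.1]
tcp_rot: [3.14, 0.002, 2.855]
ft_force: [-1.8, -1.7, 12.9]
opening: 0.164
grip_force: 30.0
```

Request:
move_arm([
  [[0,0,0.05],[0,0,0],0.2],
  [[0,0,0],[0,0,0],0.4],
  [[0,0,0],[0,0,0],0.6],
  [[0,0,0],[0,0,0],0.8],
  [[0,0,0],[0,0,0],0.8],
  [[0,0,0],[0,0,0],0.8],
  [[0,0,0],[0,0,0],0.8],
  [[0,0,0],[0,0,0],0.8],
  [[0,0,0],[0,0,0],0.8],
])

```text
t: 14.05
eef_pos: [430.8, 197.5, 53.6]
tcp_rot: [3.141, 0.001, 2.855]
ft_force: [-0.6, 0.5, -0.0]
opening: 0.784
grip_force: 0.0
```

Request:
move_arm([
  [[0,0,1],[0,0,0],0.8],
  [[0,0,2],[0,0,0],0.8],
  [[0,0,3],[0,0,0],0.8],
  [[0,0,3],[0,0,0],0.8],
  [[0,0,3],[0,0,0],0.8],
  [[0,0,2],[0,0,0],0.8],
  [[0,0,1],[0,0,0],0.8],
  [[0,0,0],[0,0,0],0.8],
  [[0,0,0],[0,0,0],0.8],
])

```text
t: 14.95
eef_pos: [430.4, 197.4, 203.1]
tcp_rot: [3.141, -0.0, 2.855]
ft_force: [-0.4, 0.4, -0.6]
opening: 0.801
grip_force: 0.0
```

```bash
python3 - <<'E'
from h import *
import cv2
im=read_camera("side"); s=state()
print(s["t"],s["eef_pos"],s["ft_force"],s["opening"])
cv2.imwrite("pics/crop7.png",cv2.resize(im[40:240,190:440],None,fx=3,fy=3,interpolation=cv2.INTER_CUBIC))
E
```

```text
15.0 [430.33689447 197.34611583 202.74008099] [-0.30482137 -0.52752033 -0.45500788] 0.7988494211733975
```

View pics/crop7.png

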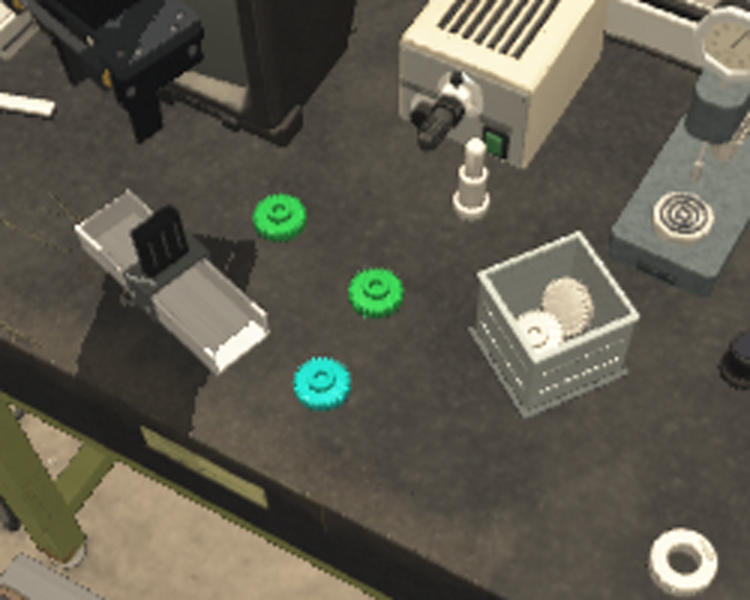

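The chute stands flat and empty at about (170,280), and the gripper is clear of it. The gears are in the tub and the bystanders have not moved.

```bash
python3 -c "
from cell import env
print(env.job_done())"
```

```text
the job is handed in; nothing more can be done
None
```

The gear blanks were poured into the tub and the empty chute was set back flat on the plate and released, handed in at about 15 s; I saw two gears in the tub and none on the plate or in the chute, so I take the third to be hidden in the tub.

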